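Stack a filter plate over its separator sheet and draw the vacuum pump to its mark

TASK

Lay the perforated steel separator sheet squarely on the white plate of the filtration manifold, let go, then stack the thick loose filter plate squarely on the sheet and let go. Then draw the hand vacuum pump's rod straight up by its black knob, without forcing it sideways in its snug bore, until the lower edge of the knob is level with the pointer on the scale post, and finish holding the knob still there, without letting go. Leave the tube rack, bottle, jar and pointer where they are.

Things in the scene. Friction and masses are not known exactly. Their poses are not given: they have to be found in the camera images.
- manifold_top (a point): Centre of the top face of the fixed filtration manifold: a white perforated plate, 94 mm (its x) by 46 mm (its y), face 40 mm above the table, standing on a grey base 130 x 84 mm and 15 mm high. z up. The sheet and the filter plate are wider than the white plate in y, so they overhang it by 7 mm on each side, and fingertips may reach below them beside it. Sheet and plate belong centred on it with their long sides along its x (either way round).
- sheet_center (a point): Centre of the loose separator sheet: flat perforated steel, 84 mm (its x) x 60 mm (its y) x 5 mm (z), 0.09 kg. It starts flat on a black rest block whose top is 30 mm above the table, 46 mm wide in y from 6 mm up (below that a foot 70 mm wide); the sheet overhangs that by 7 mm on each long side. Grip it across its 60 mm width.
- filter_plate_center (a point): Centre (half-way up) of the loose filter plate: a white block with shallow grey wells drawn on top, 84 mm (its x) x 60 mm (its y) x 22 mm (z), about 0.14 kg; starts flat on the table. Grip it across its 60 mm width. Beyond the work, more than 0.72 m from the robot's axis, stand the bystanders: a white rack of capped tubes (103 mm high), an amber bottle (130 mm) and a small jar (60 mm).
- bore_mouth (a point): Centre of the bore's mouth in the top of the fixed aluminium pump block (80 x 80 mm, top 90 mm above the table). The bore is vertical, 23.5 mm wide and 85 mm deep. x and y are the block's own; the scale post (18 x 12 mm, 165 mm high) stands 108 mm from the bore on the block's +y side.
- knob_center (a point): Centre (half-way up) of the black knob, 32 mm in diameter and 35 mm high, at the top of the loose steel pump rod (22 mm in diameter, 95 mm long below the knob, about 0.25 kg). z is the rod's axis. The rod starts resting on the bore's floor with the lower edge of the knob 10 mm above the block. It is free to slide up; it sinks back if let go.
- pointer_tip (a point): Tip of the black pointer, 5 mm thick, level on the scale post beside the pump, 72 mm from the bore's axis on the block's +y side; its centre height is 125 to 155 mm above the table. The lower edge of the knob must be brought to this height (the knob's centre then stands 17.5 mm above it). The pointer is held on its post by friction.
There are look-alikes about, which are no part of the job. Of the things shaped like the part that bears sheet_center, the bare steel one is meant. What is shaped like the part that bears filter_plate_center but red is not meant.

How it is judged:
By the outcome, as a careful person would: the job done as asked, in the order asked, and still so for the second after the job is handed in, while the arm keeps its last pose, push and grip.
It also fails if it takes over 67 s, if anything falls off the work surface, if the arm or the gripper's body presses on something with over 40 N, if the wrist force passes 120 N, or if a joint passes its speed limit or range.

ROBOT

A 6-joint arm with a two-finger parallel gripper is mounted at the origin on the work surface. World frame = base frame: x ahead of the robot, y to its left, z up, the work surface at z = 0. Lengths are in mm, angles in degrees, forces in N, time in s.
With the tool pointing down it reaches from about 300 to 850 mm from the base axis. Payload 4.2 kg.
Tool frame: the origin (TCP) lies midway between the tips of the shut fingers; the grasp point (between the pads) lies 19 mm behind it (env.grasp_offset is the distance from the TCP to the grasp point, in mm); z points along the fingers, y is the line along which they close (so a half turn about z gives the same grasp; the last joint's range is limited). The gripper opens to 91 mm and grips with 3 to 60 N. Pads are 32 mm wide; open, the fingers measure 118 mm over their backs; the gripper's body (76 mm by 178 mm) begins 60 mm behind the grasp point.
Start: joints at [62.452, 18.312, 89.639, -0, 72.044, -1.146], TCP at [255.687, 515.041, 213.976] pointing down, gripper open.
Joint ranges: [-177.97, 177.97], [-48.28, 115.42], [12.27, 149.76], [-77.06, 257.06], [2.81, 150.46], [-146.56, 146.56]. Speed limits (degrees/s): [147.25, 147.25, 180, 180, 180, 180].

INTERFACE

Orientations are given as [roll, pitch, yaw] about the fixed x, y, z axes, in that order (R = Rz(yaw) Ry(pitch) Rx(roll)).
In Python, from workcell import env, optics gives the robot as it stands. The module is installed in compiled form; this text tells all that it offers.
- The arm moves only by the tool send_rows, never from a script. Its argument "targets" is a list that holds one entry, the list of rows, each a list of 7 numbers: the turn, a rotation vector about the world's x, y, z scaled (see below), then the shift along the world's x, y, z scaled (see below), then the closure, from -1 (fully open) to 1 (shut). In form: [[[rx, ry, rz, x, y, z, gripper], ...]]. A call has 1 to 12 rows; each row shifts and turns the commanded pose from where the row before left it; what a row does not reach is not made up. The controller multiplies each number of a shift by 0.2 m and each number of a turn by pi/2 rad. A row lasts 1/10 s, in which the tool goes at most 50 mm and 8.59 degrees, less where a joint would pass 70% of its speed; a pose out of reach is approached as far as the arm can. A call with a number of a shift or a turn outside -1 to 1 is refused whole. A call with a gripper value outside its range is refused whole. The fingers move at their own pace and stop on an object; "grip_force" is the grip in N (left out, the last holds). Time passes only in rows, so rows that do not move let the fingers close. It gives the time, the measured TCP pose, the force, the opening and the grip force at its end, in the units of the state.
- env.state(): the state, without advancing time (a new reading comes with each control period).
- optics.grab_frame(name): name is "scene" or "top" or "wrist"; returns (picture, depth): 384x512x3 uint8, red, green, blue; 384x512 float32, mm along the optical axis (not along the pixel's ray), 0 where there is no reading.
- optics.camera_info(name): a dict with "camera_matrix" (3x3 intrinsics, pixels), "R" (3x3) and "t" (3): a world point X has camera coordinates R X + t; the wrist camera has in their place "mount" (4x4, takes a point from camera to tool coordinates, whose origin is the TCP and whose axes are the flange's). Camera axes: x right, y down, z forward; pixel columns grow to the right and rows downward; lengths in mm; the calibration is good to about 2 mm. A picture is of the moment at which its call begins: read the wrist's pose just before it. camera_info takes no time and is no camera call.
- env.job_done(): hands the job in; it is judged then, once.
Trained networks look in the newest picture that a camera, given by its name, has taken for a name from the list of things; names that differ only in an ending like _2 or _b are one class to them, and where a whole thing is asked for, a point or a joint stands for the part that bears it (a point fixed in the world has none). Each returns a list of dicts, best first, with "conf" (0 to 1); they miss things now and then, are a little off and sometimes report something else, mostly with a low value. They report only what shows in the picture. A call takes as long as a camera call. They do not tell look-alikes from the thing itself.
- optics.silhouettes(camera, name): "mask" (384x512 bool, what is visible of it) and "at" ([column, row] in pixels, amid what is visible of it).
- optics.place_of(camera, name): "at" ([column, row] in pixels: a listed point, or the origin of a listed thing).
The state is a dict: "time_s": time; "qpos": joint angles; "qvel": joint speeds; "effort": joint torques, N m; "ee_pos": TCP position; "ee_rot": TCP orientation; "force": force on the tool from outside, world axes, zero at the start; "torque": the same for the moment, N m; "gripper_width": finger opening in mm; "gripper_force": force on a finger pad.
Only numpy, scipy, OpenCV 4.12 (cv2) and the standard library are available. Lean on these libraries where they do the work, as an engineer would, in place of code of your own. Each camera call takes 0.05 s, during which the arm holds its last target. There are 200 camera calls.

## Working session

There is one attempt and no reset: what is moved stays moved. The work goes in short steps, Python scripts to look and compute and a tool call to move; the robot and the scene stay as the last step left them, time stands still between calls to the robot, and variables do not carry over. Pictures are saved under pics/ and viewed, at most 10 in all, crops included, and the job is handed in when it is done.

Besides the shell and the picture viewer there is one more tool, called after "Request:" as name([rows], argument=value, ...), one row to a line, values as JSON. send_rows: Moves the arm, as the interface text tells. Its arguments: {"type":"object","properties":{"targets":{"type":"array"},"grip_force":{"type":"number"}},"required":["targets"]}

```bash
mkdir -p pics
cat > h.py <<'E'
import numpy as np, cv2
from workcell import env, optics
def px2w(cam,u,v,d):
    c=optics.camera_info(cam);K=np.array(c["camera_matrix"])
    p=np.linalg.inv(K)@np.array([u,v,1.0])*d
    return np.array(c["R"]).T@(p-np.array(c["t"]))
def cloud(cam,dep):
    c=optics.camera_info(cam);K=np.array(c["camera_matrix"])
    v,u=np.mgrid[:384,:512]
    P=np.stack([(u-K[0,2])/K[0,0]*dep,(v-K[1,2])/K[1,1]*dep,dep],-1)-np.array(c["t"])
    W=P@np.array(c["R"]); W[dep<=0]=np.nan
    return W
def save(n,im): cv2.imwrite("pics/"+n,cv2.cvtColor(im,cv2.COLOR_RGB2BGR))
E
python3 - <<'E'
from h import *
ims=[]
for cam in ("top","scene"):
    im,d=optics.grab_frame(cam); np.savez(cam+"0.npz",im=im,d=d); save(cam+"0.png",im)
    W=cloud(cam,d)
    for n in ["manifold_top","sheet_center","filter_plate_center","bore_mouth","knob_center","pointer_tip"]:
        for r in optics.place_of(cam,n)[:4]:
            u,v=r["at"]; ui,vi=int(round(u)),int(round(v))
            w=W[min(max(vi,0),383),min(max(ui,0),511)]
            print(cam,n,round(r["conf"],2),np.round([u,v],1),np.round(w,1))
print(env.state())
E
```

```text
top manifold_top 0.85 [247.5 166.1] [589.8  37.8  37.9]
top sheet_center 0.74 [400.5 189.5] [ 529.9 -449.9    3.7]
top sheet_center 0.56 [367.2 201. ] [ 489.7 -333.6   37.3]
top filter_plate_center 0.66 [300.5 224.1] [ 413.5 -129.1   21.1]
top filter_plate_center 0.57 [314.7 183. ] [ 543.3 -174.1   24.1]
top bore_mouth 0.66 [156.5 200.8] [468.2 291.3 132. ]
top pointer_tip 0.65 [128.2 205.6] [456.9 417.1   4.9]
scene manifold_top 0.83 [271.6 228.2] [575.7  29.7  37.5]
scene sheet_center 0.85 [156.6 193.8] [ 485.2 -326.3   34.8]
scene sheet_center 0.73 [115.7 213.7] [ 549.8 -441.6    4. ]
scene filter_plate_center 0.84 [208.7 218.7] [ 551.9 -156.3   21.6]
scene filter_plate_center 0.82 [225.5 187.6] [ 426.  -123.9   17.2]
scene bore_mouth 0.96 [370.9 195.2] [482.8 299.2 105.8]
scene knob_center 0.46 [368.9 193.3] [482.4 291.9 113.4]
scene pointer_tip 0.6 [399.3 177.8] [310.7 431.9  -1.7]
{'time_s': 0.7, 'qpos': array([ 6.24523901e+01,  1.83098570e+01,  8.96405039e+01,  2.15485061e-04,
        7.20415463e+01, -1.14504749e+00]), 'qvel': array([-0.0130341 ,  0.0991653 ,  0.09695535,  0.01927448, -0.05376352,
       -0.03401845]), 'effort': array([-4.19517146e-04, -4.12213469e+01, -2.32191825e+01,  7.29082245e-02,
        3.75041063e-02,  5.67239780e-06]), 'ee_pos': array([255.68583562, 515.04126516, 213.98621771]), 'ee_rot': array([ 1.79991905e+02, -4.32309805e-05,  1.53597371e+02]), 'force': array([0.16852486, 0.74829085, 0.03482153]), 'torque': array([ 0.06451187, -0.03620326,  0.00768922]), 'gripper_force': 0.0, 'gripper_width': 91.30878907766466}
```

Run:
```python
from h import *
t=np.load("top0.npz")["im"]; s=np.load("scene0.npz")["im"]
save("topc.png",cv2.resize(t[130:265,100:440],(800,318),interpolation=cv2.INTER_CUBIC))
save("scc.png",cv2.resize(s[100:300,70:450],(800,421),interpolation=cv2.INTER_CUBIC))
```

```text
(no output)
```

View pics/topc.png

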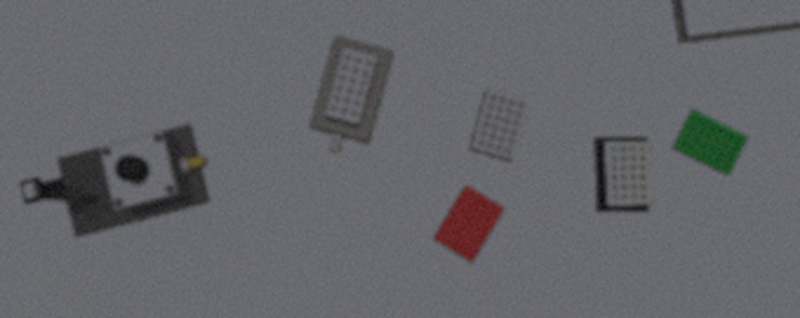

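View pics/scc.png

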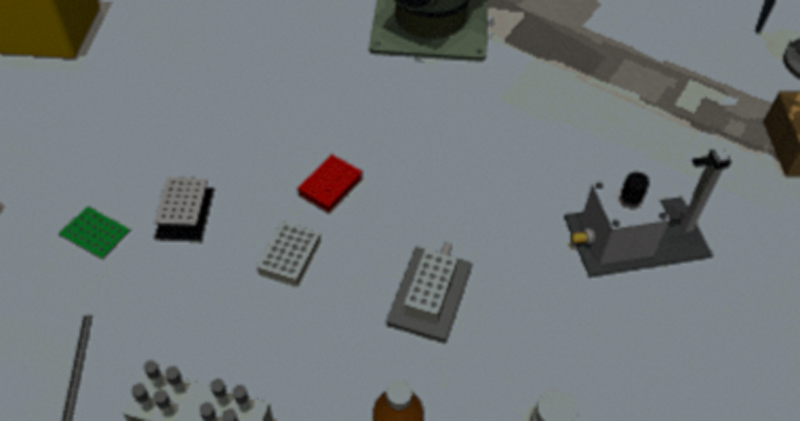

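The top crop shows two sheets: the green one at crop (710,142), full frame (400,190), and the bare steel one on its black block at (625,173), full (367,201). The steel one is meant. There are also two plates: red at (469,224), full (300,224), and white with wells at (497,125), full (314,183). The white one is meant. The manifold is at (351,83), the pump knob at (133,168), and the post and pointer at about (40,188).

```bash
cat >> h.py <<'E'
def rect(W,c,zlo,zhi,r=75,mask=None):
    """min-area rectangle of points near c within a height band"""
    m=(np.hypot(W[...,0]-c[0],W[...,1]-c[1])<r)&(W[...,2]>zlo)&(W[...,2]<zhi)
    if mask is not None: m&=mask
    n,l,s,_=cv2.connectedComponentsWithStats(m.astype(np.uint8))
    if n<2: return None
    m=l==1+np.argmax(s[1:,4])
    P=W[m][:,:2].astype(np.float32)
    (x,y),(w,h),a=cv2.minAreaRect(P)
    if w<h: w,h,a=h,w,a+90
    a=(a+90)%180-90
    return np.round([x,y,w,h,a,np.median(W[m][:,2]),m.sum()],1)
E
python3 - <<'E'
from h import *
for cam in ("top","scene"):
    z=np.load(cam+"0.npz"); W=cloud(cam,z["d"])
    print(cam,"mani",rect(W,(585,35),32,50),"base",rect(W,(585,35),9,50,100))
    print("sheet",rect(W,(490,-328),26,50),"plate",rect(W,(545,-165),12,35),"block",rect(W,(475,290),78,97,80))
    print("knob",rect(W,(475,290),110,150,40))
    m=np.hypot(W[...,0]-450,W[...,1]-400)<80
    m&=W[...,2]>100
    print("post",m.sum(),np.round(np.nanmedian(W[m],0),1), np.round(np.c_[W[m].min(0),W[m].max(0)].T,1) if m.sum() else 0)
    m=(abs(W[...,0]-500)<200)&(abs(W[...,1])<500); print("table z",np.nanmedian(W[m][:,2]))
print(optics.camera_info("wrist"))
E
```

```text
top mani [590.   36.   94.   46.1 -13.9  40.3 448. ] base [ 579.8   38.4  151.9   83.9  -13.6   17.5 1082. ]
sheet [ 484.  -332.    87.6   60.8    1.2   35.8  558. ] plate [ 546.1 -165.3   84.5   60.   -14.5   22.7  515. ] block [468.4 297.4  82.1  80.3 -73.8  90.3 643. ]
knob [468.1 295.7  29.4  28.6 -86.3 134.8 121. ]
post 146 [439.8 393.1 158.4] [[425.4 364.4 103. ]
 [453.7 412.1 167.4]]
table z 1.0462374407616737
scene mani [592.3  38.2  97.5  46.2 -13.8  37.8 477. ] base [ 582.1   40.5  153.9   83.7  -13.2   16.  1143. ]
sheet [ 488.7 -330.1   92.8   61.3    2.5   32.5  463. ] plate [ 548.6 -163.1   87.5   61.4  -14.    19.4  510. ] block [470.7 298.7  83.4  83.  -73.6  87.7 553. ]
knob [471.7 298.2  30.5  30.5 -81.2 131.  139. ]
post 202 [447.4 396.8 151.8] [[428.2 367.4 101.3]
 [456.1 415.2 165.4]]
table z -1.6611254549984507
{'camera_matrix': array([[289.44745904,   0.        , 252.76544114],
       [  0.        , 289.44745904, 190.96166579],
       [  0.        ,   0.        ,   1.        ]]), 'mount': array([[-1.75869274e-03, -9.59089412e-01, -2.83097874e-01,
         7.94555474e+01],
       [ 9.99998267e-01, -1.51390710e-03, -1.08343244e-03,
         7.96527013e-01],
       [ 6.10524706e-04, -2.83099288e-01,  9.59090413e-01,
        -1.71798694e+02],
       [ 0.00000000e+00,  0.00000000e+00,  0.00000000e+00,
         1.00000000e+00]])}
```

Request:
send_rows([
  [[0, 0, 0.0116, 0.138, -0.199, 0, -1], [0, 0, 0.0116, 0.138, -0.199, 0, -1], [0, 0, 0.0116, 0.138, -0.199, 0, -1], [0, 0, 0.0116, 0.138, -0.199, 0, -1], [0, 0, 0.0116, 0.138, -0.199, 0, -1], [0, 0, 0.0116, 0.138, -0.199, 0, -1], [0, 0, 0.0116, 0.138, -0.199, 0, -1], [0, 0, 0.0116, 0.138, -0.199, 0, -1], [0, 0, 0.0116, 0.138, -0.199, -0.08, -1], [0, 0, 0.0116, 0.138, -0.199, -0.08, -1], [0, 0, 0.0116, 0.138, -0.199, -0.08, -1], [0, 0, 0.0116, 0.138, -0.199, -0.08, -1]],
])

```text
time_s: 1.9
ee_pos: [585.7, 38.8, 150.9]
ee_rot: [180.0, 0.0, 166.2]
force: [0.8, 1.2, -0.0]
gripper_width: 91.4
gripper_force: 0.0
```

Request:
send_rows([
  [[0, 0, 0, 0, 0, 0, -1], [0, 0, 0, 0, 0, 0, -1], [0, 0, 0, 0, 0, 0, -1]],
])

```text
time_s: 2.2
ee_pos: [584.4, 41.4, 151.6]
ee_rot: [180.0, 0.0, 166.1]
force: [-0.6, 0.2, -0.3]
gripper_width: 90.9
gripper_force: 0.0
```

```bash
cat >> h.py <<'E'
from scipy.spatial.transform import Rotation as Ro
def wcloud(name=None):
    s=env.state(); im,d=optics.grab_frame("wrist")
    c=optics.camera_info("wrist");K=c["camera_matrix"]
    v,u=np.mgrid[:384,:512]
    P=np.stack([(u-K[0,2])/K[0,0]*d,(v-K[1,2])/K[1,1]*d,d],-1)
    M=np.array(c["mount"]); T=P@M[:3,:3].T+M[:3,3]
    R=Ro.from_euler("xyz",s["ee_rot"],degrees=True).as_matrix()
    W=T@R.T+s["ee_pos"]; W[d<=0]=np.nan
    if name: save(name,im)
    return W,im,s
E
python3 - <<'E'
from h import *
W,im,s=wcloud("wman.png")
print(s["time_s"],np.round(s["ee_pos"],1),np.round(s["ee_rot"],2),np.round(s["qpos"],1),np.round(s["force"],1))
print("mani",rect(W,(590,37),30,50),"base",rect(W,(580,38),9,50,100),"tab",np.nanmedian(W[...,2]))
E
```

```text
2.2 [584.4  41.4 151.6] [179.97   0.   166.15] [  2.9  21.8  93.7   0.   64.5 -73.3] [-0.6  0.2 -0.3]
mani [ 590.    36.    93.4   46.   -13.7   41.  3985. ] base [ 580.    38.4  150.7   84.1  -13.7   17.  8767. ] tab 2.162811424947691
```

Request:
send_rows([
  [[0, 0, 0, -0.038, -0.206, 0, -1], [0, 0, 0, -0.038, -0.206, 0, -1], [0, 0, 0, -0.038, -0.206, 0, -1], [0, 0, 0, -0.038, -0.206, 0, -1], [0, 0, 0, -0.038, -0.206, 0, -1], [0, 0, 0, 0, 0, 0, -1], [0, 0, 0, 0, 0, 0, -1], [0, 0, 0, 0, 0, 0, -1]],
])

```text
time_s: 3.05
ee_pos: [546.9, -163.7, 151.7]
ee_rot: [180.0, 0.0, 166.2]
force: [-0.1, -0.4, 0.6]
gripper_width: 91.5
gripper_force: 0.0
```

Run:
```python
from h import *
W,im,s=wcloud("wplate.png")
print(s["time_s"],np.round(s["ee_pos"],1),np.round(s["ee_rot"],2),np.round(s["qpos"],1),np.round(s["force"],1))
print("plate",rect(W,(546,-165),12,50))
```

```text
3.05 [ 546.9 -163.7  151.7] [1.7996e+02 3.0000e-02 1.6623e+02] [-17.8  20.6  95.7   0.   63.7 -94.1] [-0.1 -0.4  0.6]
plate [ 546.4 -165.6   83.7   59.9  -14.7   23.  4220. ]
```

Request:
send_rows([
  [[0, 0, 0.034, -0.062, -0.167, 0, -1], [0, 0, 0.034, -0.062, -0.167, 0, -1], [0, 0, 0.034, -0.062, -0.167, 0, -1], [0, 0, 0.034, -0.062, -0.167, 0, -1], [0, 0, 0.034, -0.062, -0.167, 0, -1], [0, 0, 0, 0, 0, 0, -1], [0, 0, 0, 0, 0, 0, -1], [0, 0, 0, 0, 0, 0, -1]],
])

```text
time_s: 3.9
ee_pos: [485.4, -330.8, 151.2]
ee_rot: [180.0, -0.0, -178.5]
force: [-0.3, 0.4, -0.5]
gripper_width: 91.4
gripper_force: 0.0
```

Run:
```python
from h import *
W,im,s=wcloud("wsheet.png")
print(s["time_s"],np.round(s["ee_pos"],1),np.round(s["ee_rot"],2),np.round(s["qpos"],1),np.round(s["force"],1))
print("sheet",rect(W,(484,-332),25,50))
for r in optics.place_of("wrist","sheet_center"): print(r)
im2=cv2.imread("pics/wplate.png"); im3=cv2.imread("pics/wsheet.png")
cv2.imwrite("pics/both.png",np.vstack([cv2.resize(np.hstack([im2,im3]),(800,300))]))
```

```text
3.9 [ 485.4 -330.8  151.2] [ 179.95   -0.   -178.49] [ -35.4   22.    93.5    0.    64.6 -126.9] [-0.3  0.4 -0.5]
sheet [ 4.851e+02 -3.331e+02  9.020e+01  6.010e+01  2.100e+00  3.600e+01
  4.767e+03]
{'at': [148.3, 212.1], 'conf': 0.88}
{'at': [252.4, 184.8], 'conf': 0.77}
```

View pics/both.png

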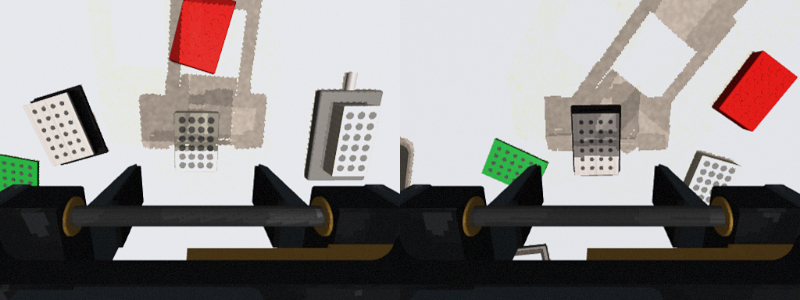

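The enlarged wrist view confirms it. In the right half, the bare steel sheet is on its black block at (597,145) and the green look-alike is at (515,160). In the left half, the white plate is at (196,140) and the red one at (205,35). The 90 mm length includes some of the block's edge, so I'll refine it by height.

Run:
```python
from h import *
W,im,s=wcloud("wsheet2.png")
for lo in (32,33.5,34.5): print(rect(W,(485,-333),lo,50))
m=(abs(W[...,0]-485)<60)&(abs(W[...,1]+333)<20)
x=W[...,0][m];z=W[...,2][m];g=im.mean(-1)[m]
for a in range(430,540,4):
    k=(x>=a)&(x<a+4); 
    if k.any(): print(a,k.sum(),round(float(np.median(z[k])),1),int(np.median(g[k])),end=" | ")
t=np.load("top0.npz"); Wt=cloud("top",t["d"]); b=t["im"].mean(-1)
print([rect(Wt,(485,-333),lo,50,mask=(b>k)) for lo,k in ((26,60),(26,80),(32,0),(33.5,0))])
```

```text
[ 4.843e+02 -3.331e+02  8.640e+01  5.990e+01  2.100e+00  3.600e+01
  4.609e+03]
[ 4.852e+02 -3.331e+02  8.450e+01  5.990e+01  2.100e+00  3.600e+01
  4.583e+03]
[ 4.850e+02 -3.331e+02  8.410e+01  5.990e+01  2.200e+00  3.600e+01
  4.509e+03]
430 139 0.8 154 | 434 159 5.9 66 | 438 246 21.7 10 | 442 182 35.3 89 | 446 160 36.0 118 | 450 1543 245.9 36 | 454 1934 248.2 40 | 458 10354 270.0 17 | 462 762 260.7 39 | 466 149 36.0 93 | 470 148 35.9 102 | 474 152 36.1 114 | 478 144 36.1 86 | 482 149 35.9 96 | 486 141 36.0 128 | 490 143 36.1 120 | 494 136 36.0 128 | 498 138 36.0 175 | 502 137 36.2 183 | 506 138 36.0 218 | 510 136 35.9 219 | 514 130 36.2 205 | 518 131 36.1 216 | 522 128 36.0 217 | 526 38 35.7 189 | 530 5 30.6 167 | 538 4 1.6 140 | [array([ 484.1, -332.5,   87.5,   59.8,    1.4,   35.9,  542. ]), array([ 483.7, -332.6,   81.1,   59.7,    1.7,   36. ,  510. ]), array([ 4.825e+02, -3.321e+02,  8.420e+01,  6.040e+01,  2.000e-01,
        3.600e+01,  5.220e+02]), array([ 4.824e+02, -3.320e+02,  8.400e+01,  6.050e+01,  4.000e-01,
        3.610e+01,  4.800e+02])]
```

Request:
send_rows([
  [[0, 0, 0.007, -0.002, -0.0115, -0.2, -1], [0, 0, 0, 0, 0, -0.2, -1], [0, 0, 0, 0, 0, -0.15, -1], [0, 0, 0, 0, 0, -0.08, -1], [0, 0, 0, 0, 0, -0.04, -1], [0, 0, 0, 0, 0, -0.018, -1], [0, 0, 0, 0, 0, 0, -1], [0, 0, 0, 0, 0, 0, -1]],
], grip_force=15)

```text
time_s: 4.85
ee_pos: [485.1, -335.1, 14.7]
ee_rot: [-179.9, 0.1, -177.9]
force: [0.1, 0.5, 0.6]
gripper_width: 91.0
gripper_force: 0.0
```

Request:
send_rows([
  [[0, 0, 0, 0, 0, 0, -1]],
])

```text
time_s: 4.95
ee_pos: [484.9, -335.1, 14.7]
ee_rot: [-179.9, 0.1, -177.9]
force: [0.0, -0.5, 0.3]
gripper_width: 91.0
gripper_force: 0.0
```

Request:
send_rows([
  [[0, 0, 0, 0, 0, 0, -1]],
])

```text
time_s: 5.05
ee_pos: [484.7, -335.0, 14.4]
ee_rot: [-180.0, 0.1, -177.9]
force: [1.0, -0.1, -0.1]
gripper_width: 91.3
gripper_force: 0.0
```

Request:
send_rows([
  [[0, 0, 0, 0, 0.01, -0.006, -1], [0, 0, 0, 0, 0, 0, -1], [0, 0, 0, 0, 0, 0, -1]],
])

```text
time_s: 5.35
ee_pos: [484.2, -332.6, 12.4]
ee_rot: [180.0, -0.0, -177.9]
force: [-0.1, 0.4, -0.3]
gripper_width: 90.9
gripper_force: 0.0
```

Request:
send_rows([
  [[0, 0, 0, 0.003, 0, 0.005, 1], [0, 0, 0, 0, 0, 0, 1], [0, 0, 0, 0, 0, 0, 1], [0, 0, 0, 0, 0, 0, 1], [0, 0, 0, 0, 0, 0, 1], [0, 0, 0, 0, 0, 0, 1], [0, 0, 0, 0, 0, 0, 1], [0, 0, 0, 0, 0, 0, 1]],
], grip_force=15)

```text
time_s: 6.15
ee_pos: [484.9, -332.7, 13.4]
ee_rot: [180.0, -0.0, -177.9]
force: [-0.1, -0.5, 0.7]
gripper_width: 59.7
gripper_force: 15.0
```

Request:
send_rows([
  [[0, 0, 0, 0, 0, 0.1, 1], [0, 0, 0, 0, 0, 0.2, 1], [0, 0, 0, 0, 0, 0.2, 1], [0, 0, -0.0195, 0.058, 0.205, 0, 1], [0, 0, -0.0195, 0.058, 0.205, 0, 1], [0, 0, -0.0195, 0.058, 0.205, 0, 1], [0, 0, -0.0195, 0.058, 0.205, 0, 1], [0, 0, -0.0195, 0.058, 0.205, 0, 1], [0, 0, -0.0195, 0.058, 0.205, 0, 1], [0, 0, -0.0195, 0.058, 0.205, 0, 1], [0, 0, -0.0195, 0.058, 0.205, 0, 1], [0, 0, -0.0195, 0.058, 0.205, 0, 1]],
])

```text
time_s: 7.35
ee_pos: [589.3, 38.0, 113.3]
ee_rot: [-180.0, -0.0, 166.2]
force: [1.1, -0.5, -0.8]
gripper_width: 59.9
gripper_force: 15.0
```

Request:
send_rows([
  [[0, 0, 0, 0, 0, 0, 1], [0, 0, 0, 0, 0, 0, 1], [0, 0, 0, 0, 0, 0, 1], [0, 0, 0, 0, 0, 0, 1]],
])

```text
time_s: 7.75
ee_pos: [588.9, 35.0, 113.4]
ee_rot: [-180.0, -0.0, 166.2]
force: [0.2, 0.7, -2.0]
gripper_width: 59.9
gripper_force: 15.0
```

Run:
```python
from h import *
W,im,s=wcloud("whold.png")
p=s["ee_pos"];print(s["time_s"],np.round(p,1),np.round(s["ee_rot"],2),np.round(s["force"],1),s["gripper_width"])
z0=p[2]+19
for lo in (z0-6,z0-2): print("held",rect(W,p,lo,z0+12))
print("mani below",rect(W,(590,36),9,50,100))
```

```text
7.75 [588.9  35.  113.4] [-1.7998e+02 -2.0000e-02  1.6617e+02] [ 0.2  0.7 -2. ] 59.86924760037126
held [ 572.5   39.    80.6   50.4   76.2  136.  9803. ]
held [ 572.5   39.    80.6   50.4   76.2  136.  9725. ]
mani below [ 541.4   48.    84.3   71.6   76.    16.3 5140. ]
```

Request:
send_rows([
  [[0, 0, 0.001, 0.005, 0.005, -0.15, 1], [0, 0, 0, 0, 0, -0.15, 1], [0, 0, 0, 0, 0, -0.07, 1], [0, 0, 0, 0, 0, -0.025, 1], [0, 0, 0, 0, 0, 0, 1], [0, 0, 0, 0, 0, 0, 1], [0, 0, 0, 0, 0, 0, 1], [0, 0, 0, 0, 0, 0, 1]],
])

```text
time_s: 8.6
ee_pos: [590.9, 37.3, 35.4]
ee_rot: [180.0, 0.1, 166.3]
force: [0.2, -0.7, 0.1]
gripper_width: 60.0
gripper_force: 15.0
```

Request:
send_rows([
  [[0, 0, 0, -0.0045, -0.0065, -0.02, 1], [0, 0, 0, 0, 0, -0.02, 1], [0, 0, 0, 0, 0, -0.008, 1], [0, 0, 0, 0, 0, 0, 1], [0, 0, 0, 0, 0, 0, 1], [0, 0, 0, 0, 0, 0, 1]],
])

```text
time_s: 9.2
ee_pos: [589.5, 36.0, 24.9]
ee_rot: [180.0, 0.0, 166.4]
force: [-0.1, 0.7, -1.3]
gripper_width: 59.9
gripper_force: 15.0
```

Request:
send_rows([
  [[0, 0, 0, 0, 0, 0, 1]],
])

```text
time_s: 9.3
ee_pos: [589.5, 36.0, 24.9]
ee_rot: [180.0, 0.0, 166.4]
force: [0.0, -0.6, -0.3]
gripper_width: 60.1
gripper_force: 15.0
```

Request:
send_rows([
  [[0, 0, 0, 0.0025, 0, -0.004, 1], [0, 0, 0, 0, 0, -0.003, 1], [0, 0, 0, 0, 0, 0, 1], [0, 0, 0, 0, 0, 0, 1]],
])

```text
time_s: 9.7
ee_pos: [589.9, 36.0, 23.4]
ee_rot: [180.0, 0.0, 166.4]
force: [1.2, 0.4, -0.5]
gripper_width: 59.8
gripper_force: 15.0
```

Request:
send_rows([
  [[0, 0, 0, 0, 0, -0.004, 1], [0, 0, 0, 0, 0, 0, 1], [0, 0, 0, 0, 0, 0, 1]],
])

```text
time_s: 10.0
ee_pos: [589.9, 36.0, 23.4]
ee_rot: [180.0, 0.0, 166.4]
force: [-1.8, -0.1, 5.6]
gripper_width: 59.8
gripper_force: 15.0
```

Request:
send_rows([
  [[0, 0, 0, 0, 0, -0.004, 1], [0, 0, 0, 0, 0, 0, 1], [0, 0, 0, 0, 0, 0, 1]],
])

```text
time_s: 10.3
ee_pos: [589.9, 36.0, 23.4]
ee_rot: [180.0, 0.0, 166.4]
force: [-3.6, 0.1, 11.1]
gripper_width: 59.7
gripper_force: 15.0
```

Request:
send_rows([
  [[0, 0, 0, 0, 0, 0.006, 1], [0, 0, 0, 0, 0, 0, -1], [0, 0, 0, 0, 0, 0, -1], [0, 0, 0, 0, 0, 0, -1], [0, 0, 0, 0, 0, 0, -1], [0, 0, 0, 0, 0, 0, -1], [0, 0, 0, 0, 0, 0.1, -1], [0, 0, 0, 0, 0, 0.2, -1], [0, 0, 0, 0, 0, 0.2, -1], [0, 0, 0, 0, 0, 0.15, -1], [0, 0, 0, 0, 0, 0, -1], [0, 0, 0, 0, 0, 0, -1]],
])

```text
time_s: 11.5
ee_pos: [589.9, 36.0, 153.3]
ee_rot: [180.0, 0.0, 166.4]
force: [-0.3, -0.4, -0.0]
gripper_width: 91.4
gripper_force: 0.0
```

Run:
```python
from h import *
W,im,s=wcloud("wplaced.png")
print(s["time_s"],np.round(s["ee_pos"],1),np.round(s["ee_rot"],2),s["gripper_width"])
print("sheet",rect(W,(590,36),43.5,60),"base",rect(W,(580,38),9,60,100))
z=np.load("top0.npz")
```

```text
11.5 [589.9  36.  153.3] [1.7998e+02 4.0000e-02 1.6635e+02] 91.36103826061048
sheet [ 589.9   36.1   83.6   60.1  -13.5   46.  4790. ] base [ 579.2   38.6  149.6   84.2  -13.7   45.  8794. ]
```

Request:
send_rows([
  [[0, 0, -0.0024, -0.0435, -0.2016, 0, -1], [0, 0, -0.0024, -0.0435, -0.2016, 0, -1], [0, 0, -0.0024, -0.0435, -0.2016, 0, -1], [0, 0, -0.0024, -0.0435, -0.2016, -0.05, -1], [0, 0, -0.0024, -0.0435, -0.2016, -0.1, -1], [0, 0, 0, 0, 0, -0.2, -1], [0, 0, 0, 0, 0, -0.14, -1], [0, 0, 0, 0, 0, -0.1, -1], [0, 0, 0, 0, 0, 0, -1], [0, 0, 0, 0, 0, 0, -1], [0, 0, 0, 0, 0, 0, -1]],
])

```text
time_s: 12.65
ee_pos: [547.0, -165.7, 35.7]
ee_rot: [180.0, 0.1, 165.3]
force: [1.1, -0.5, 1.1]
gripper_width: 91.3
gripper_force: 0.0
```

Request:
send_rows([
  [[0, 0, 0, -0.003, 0, -0.08, -1], [0, 0, 0, 0, 0, -0.05, -1], [0, 0, 0, 0, 0, -0.02, -1], [0, 0, 0, 0, 0, 0, -1], [0, 0, 0, 0, 0, 0, -1], [0, 0, 0, 0, 0, 0, -1]],
])

```text
time_s: 13.25
ee_pos: [546.3, -165.8, 5.6]
ee_rot: [180.0, 0.1, 165.3]
force: [0.8, 0.3, -0.2]
gripper_width: 91.2
gripper_force: 0.0
```

Position is good, so I'll grip and lift a little to check the hold.

Request:
send_rows([
  [[0, 0, 0, 0, 0, 0, 1], [0, 0, 0, 0, 0, 0, 1], [0, 0, 0, 0, 0, 0, 1], [0, 0, 0, 0, 0, 0, 1], [0, 0, 0, 0, 0, 0, 1], [0, 0, 0, 0, 0, 0, 1], [0, 0, 0, 0, 0, 0, 1]],
], grip_force=20)

```text
time_s: 13.95
ee_pos: [545.8, -165.6, 5.1]
ee_rot: [180.0, 0.0, 165.3]
force: [-0.3, 0.3, 0.6]
gripper_width: 59.8
gripper_force: 20.0
```

Request:
send_rows([
  [[0, 0, 0, 0, 0, 0.05, 1], [0, 0, 0, 0, 0, 0.15, 1], [0, 0, 0, 0, 0, 0.2, 1], [0, 0, 0, 0, 0, 0.1, 1], [0, 0, 0.002, 0.0436, 0.2018, 0, 1], [0, 0, 0.002, 0.0436, 0.2018, 0, 1], [0, 0, 0.002, 0.0436, 0.2018, 0, 1], [0, 0, 0.002, 0.0436, 0.2018, 0, 1], [0, 0, 0.002, 0.0436, 0.2018, 0, 1], [0, 0, 0, 0, 0, 0, 1], [0, 0, 0, 0, 0, 0, 1], [0, 0, 0, 0, 0, 0, 1]],
])

```text
time_s: 15.15
ee_pos: [589.0, 35.4, 105.1]
ee_rot: [-180.0, -0.0, 166.1]
force: [0.5, -0.8, -1.1]
gripper_width: 59.9
gripper_force: 20.0
```

Request:
send_rows([
  [[0, 0, 0.002, 0.002, 0.004, -0.1, 1], [0, 0, 0, 0, 0, -0.09, 1], [0, 0, 0, 0, 0, -0.04, 1], [0, 0, 0, 0, 0, 0, 1], [0, 0, 0, 0, 0, 0, 1], [0, 0, 0, 0, 0, 0, 1], [0, 0, 0, 0, 0, 0, 1]],
])

```text
time_s: 15.85
ee_pos: [590.4, 36.9, 59.9]
ee_rot: [180.0, 0.1, 166.3]
force: [-0.1, -0.2, -1.6]
gripper_width: 60.0
gripper_force: 20.0
```

Request:
send_rows([
  [[0, 0, 0, -0.005, -0.0035, -0.02, 1], [0, 0, 0, 0, 0, -0.015, 1], [0, 0, 0, 0, 0, -0.007, 1], [0, 0, 0, 0, 0, 0, 1], [0, 0, 0, 0, 0, 0, 1], [0, 0, 0, 0, 0, 0, 1]],
])

```text
time_s: 16.45
ee_pos: [588.9, 36.3, 50.6]
ee_rot: [180.0, 0.0, 166.4]
force: [0.4, 0.4, -1.5]
gripper_width: 60.0
gripper_force: 20.0
```

Request:
send_rows([
  [[0, 0, 0, 0.0025, 0, 0, 1], [0, 0, 0, 0, 0, 0, 1], [0, 0, 0, 0, 0, -0.004, 1], [0, 0, 0, 0, 0, 0, 1], [0, 0, 0, 0, 0, 0, 1]],
])

```text
time_s: 16.95
ee_pos: [589.5, 36.3, 50.1]
ee_rot: [180.0, 0.0, 166.3]
force: [-0.7, 0.4, 0.5]
gripper_width: 60.0
gripper_force: 20.0
```

Request:
send_rows([
  [[0, 0, 0, 0, 0, -0.003, 1], [0, 0, 0, 0, 0, 0, 1], [0, 0, 0, 0, 0, 0, 1]],
])

```text
time_s: 17.25
ee_pos: [589.5, 36.3, 50.1]
ee_rot: [180.0, 0.0, 166.4]
force: [-0.8, -0.2, 6.0]
gripper_width: 59.5
gripper_force: 20.0
```

Contact at 6 N. I'll back off that push, release, rise and look.

Request:
send_rows([
  [[0, 0, 0, 0, 0, 0.003, 1], [0, 0, 0, 0, 0, 0, -1], [0, 0, 0, 0, 0, 0, -1], [0, 0, 0, 0, 0, 0, -1], [0, 0, 0, 0, 0, 0, -1], [0, 0, 0, 0, 0, 0, -1], [0, 0, 0, 0, 0, 0.1, -1], [0, 0, 0, 0, 0, 0.2, -1], [0, 0, 0, 0, 0, 0.2, -1], [0, 0, 0, 0, 0, 0.15, -1], [0, 0, 0, 0, 0, 0, -1], [0, 0, 0, 0, 0, 0, -1]],
])

```text
time_s: 18.45
ee_pos: [589.3, 36.3, 180.2]
ee_rot: [180.0, 0.1, 166.4]
force: [-0.2, -1.0, -0.7]
gripper_width: 91.3
gripper_force: 0.0
```

Run:
```python
from h import *
W,im,s=wcloud("wstack.png")
print(s["time_s"],np.round(s["ee_pos"],1),np.round(s["ee_rot"],2),s["gripper_width"])
print("plate",rect(W,(590,36),58,80),"sheet+plate",rect(W,(590,36),43,80),"base",rect(W,(580,38),9,80,100))
```

```text
18.45 [589.3  36.3 180.2] [1.7998e+02 6.0000e-02 1.6635e+02] 91.27972148551784
plate [ 590.3   36.1   84.2   60.1  -13.6   68.  4700. ] sheet+plate [ 590.2   36.2   84.3   60.1  -13.6   68.  4806. ] base [ 579.7   38.4  150.4   84.2  -13.7   67.4 7604. ]
```

Request:
send_rows([
  [[0, 0, -0.0835, -0.0756, 0.163, 0.1, -1], [0, 0, -0.0835, -0.0756, 0.163, 0.1, -1], [0, 0, -0.0835, -0.0756, 0.163, 0.1, -1], [0, 0, -0.0835, -0.0756, 0.163, 0, -1], [0, 0, -0.0835, -0.0756, 0.163, 0, -1], [0, 0, -0.0835, -0.0756, 0.163, 0, -1], [0, 0, -0.0835, -0.0756, 0.163, 0, -1], [0, 0, -0.0835, -0.0756, 0.163, 0, -1], [0, 0, 0, 0, 0, 0, -1], [0, 0, 0, 0, 0, 0, -1], [0, 0, 0, 0, 0, 0, -1], [0, 0, 0, 0, 0, 0, -1]],
])

```text
time_s: 19.7
ee_pos: [468.7, 296.0, 239.3]
ee_rot: [-179.9, 0.0, 106.2]
force: [0.1, 0.8, -0.3]
gripper_width: 91.2
gripper_force: 0.0
```

Run:
```python
from h import *
W,im,s=wcloud("wpump.png")
print(s["time_s"],np.round(s["ee_pos"],1),np.round(s["ee_rot"],2),np.round(s["qpos"],1))
print("knob",rect(W,(469,297),125,150,40),"block",rect(W,(469,297),80,150,75))
m=(np.hypot(W[...,0]-469,W[...,1]-297)<25)&(W[...,2]>125)&(W[...,2]<150)
c,r=cv2.minEnclosingCircle(W[m][:,:2].astype(np.float32)); print("circ",c,r)
print("ptr",[ (r["at"],round(r["conf"],2)) for r in optics.place_of("wrist","pointer_tip")])
m=(np.hypot(W[...,0]-440,W[...,1]-393)<60)&(W[...,2]>100)&(W[...,2]<172)
print(m.sum(),np.round(np.nanpercentile(W[m],[2,25,50,75,98],axis=0),1) if m.any() else 0)
np.save("Wp.npy",W)
c=im.copy(); save("pumpc.png",cv2.resize(c,(800,600)))
```

```text
19.7 [468.7 296.  239.3] [-1.7995e+02  3.0000e-02  1.0617e+02] [31.1 15.6 89.8 -0.  74.6 14.9]
knob [468.6 298.3  30.8  30.5  15.4 135.9 807. ] block [ 468.3  297.7   80.2   80.1  -73.8   91.2 4906. ]
circ (468.3669738769531, 297.9945983886719) 15.846391677856445
ptr [([250.3, 113.3], 0.69)]
1347 [[426.  368.2 155.9]
 [435.3 385.2 157.7]
 [441.5 395.8 160.6]
 [445.9 403.  164.8]
 [451.4 411.5 166.8]]
```

View pics/pumpc.png

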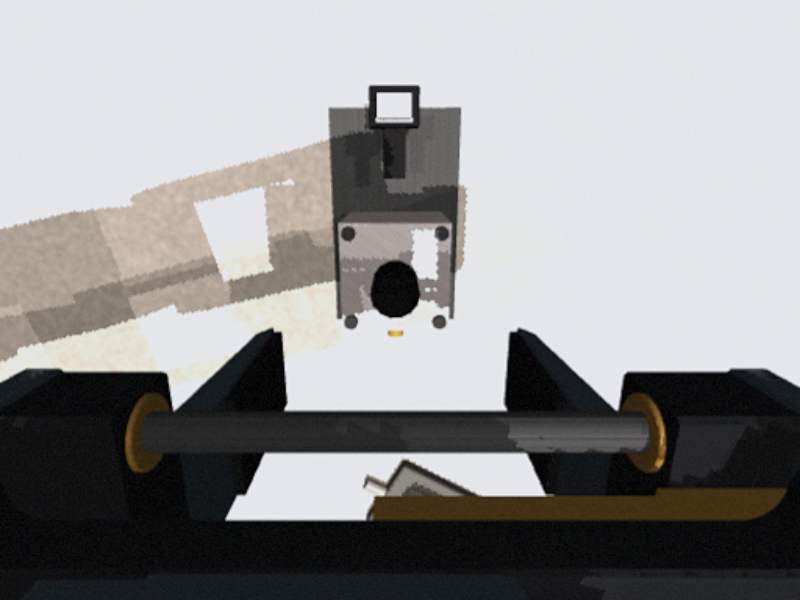

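Run:
```python
from h import *
W=np.load("Wp.npy"); a=np.radians(106.2); b=np.array([468.35,297.8])
def prof(W,n):
    D=W[...,:2]-b; ly=D@[np.cos(a),np.sin(a)]; lx=D@[np.sin(a),-np.cos(a)]
    for lo in range(66,122,4):
        m=(abs(lx)<30)&(ly>=lo)&(ly<lo+4)&(W[...,2]>105)&(W[...,2]<175)
        if m.sum()>2: print(n,lo,m.sum(),np.round(np.percentile(W[...,2][m],[10,50,90]),1),np.round(np.percentile(lx[m],[5,50,95]),1))
prof(W,"wrist")
for c in("top","scene"): prof(cloud(c,np.load(c+"0.npz")["d"]),c)
```

```text
wrist 70 42 [156.5 157.4 158.1] [-5.7 -0.3  5.1]
wrist 74 70 [156.5 157.6 158.3] [-5.7 -0.3  5.2]
wrist 78 70 [156.3 157.3 158. ] [-5.7 -0.3  5.2]
wrist 82 70 [156.4 157.3 158.2] [-5.7 -0.3  5.2]
wrist 86 70 [156.4 157.3 158.1] [-5.6 -0.2  5.1]
wrist 90 69 [156.5 157.3 158.2] [-5.6 -0.6  5.1]
wrist 94 86 [155.6 157.1 158.1] [-8.7 -0.2  8.3]
wrist 98 197 [160.  160.9 161.9] [-11.9   0.2  11.5]
wrist 102 182 [160.5 165.5 166.6] [-11.8   0.2  11.4]
wrist 106 163 [160.6 165.5 166.6] [-11.7   0.2  11.4]
wrist 110 166 [160.4 165.4 166.7] [-11.7  -0.5  11.4]
wrist 114 160 [159.9 160.8 161.5] [-11.6  -0.1  11.4]
top 70 8 [152.2 155.6 159.7] [-5.7  0.4  4.6]
top 74 5 [155.3 156.5 157.8] [-2.   1.3  4.1]
top 78 8 [154.4 156.2 159.3] [-6. -2.  4.]
top 82 7 [155.8 157.2 158.8] [-4.5 -0.1  5. ]
top 86 6 [154.8 155.7 158.2] [-3.3  1.4  4.5]
top 90 7 [154.3 155.8 157.5] [-5.1 -0.5  4.6]
top 94 16 [153.3 157.  160.9] [-10.2  -0.8  10.3]
top 98 38 [114.6 158.  164.1] [-12.3  -4.6  10.5]
top 102 14 [160.5 164.1 166. ] [-11.4  -0.2  11. ]
top 106 16 [133.8 165.  167.1] [-12.6  -4.7   9.9]
top 110 10 [158.4 163.7 165.5] [-11.2   0.2   9.3]
top 114 9 [158.2 159.7 161.1] [-11.1   0.4  11.3]
scene 70 4 [152.1 153.1 154.6] [-3.6 -0.7  5.6]
scene 74 8 [149.7 153.5 154.9] [-2.8  4.5  7.7]
scene 78 6 [150.8 154.1 156. ] [-2.9  5.4  7.5]
scene 82 7 [152.1 153.8 155.4] [-4.7  3.6  8.8]
scene 86 5 [153.6 154.5 155.2] [-0.6  5.4  8.4]
scene 90 6 [153.1 154.3 156.6] [-1.7  4.5  8.9]
scene 94 8 [151.2 155.1 157.9] [-4.5  5.   8.1]
scene 98 57 [113.  134.2 158.2] [-7.8  4.6 13.2]
scene 102 38 [115.7 153.7 163.8] [-6.8  6.1 14.6]
scene 106 24 [116.5 151.5 164.4] [ 0.2 10.5 14.9]
scene 110 19 [113.9 153.1 163.1] [-4.6 10.  13.4]
scene 114 4 [154.  157.5 159.5] [ 9.  11.9 13.5]
scene 118 3 [149.9 156.  156.9] [ 0.5 13.  13.4]
```

The picture shows the knob at (395,290) on the aluminium block. The post head is at (394,107), with the pointer reaching to about (395,178). The pointer's centre works out to about 154.2 mm, so the lift is about 54.2 mm.

Request:
send_rows([
  [[0, 0, 0, -0.002, 0.0095, -0.2, -1], [0, 0, 0, 0, 0, -0.2, -1], [0, 0, 0, 0, 0, -0.15, -1], [0, 0, 0, 0, 0, -0.06, -1], [0, 0, 0, 0, 0, 0, -1], [0, 0, 0, 0, 0, 0, -1], [0, 0, 0, 0, 0, 0, -1], [0, 0, 0, 0, 0, 0, -1]],
], grip_force=5)

```text
time_s: 20.6
ee_pos: [468.8, 299.5, 119.4]
ee_rot: [179.8, -0.0, 106.2]
force: [0.5, -0.2, 0.4]
gripper_width: 91.7
gripper_force: 0.0
```

Request:
send_rows([
  [[0, 0, 0, -0.002, -0.008, -0.05, -1], [0, 0, 0, 0, 0, -0.03, -1], [0, 0, 0, 0, 0, -0.015, -1], [0, 0, 0, 0, 0, 0, -1], [0, 0, 0, 0, 0, 0, -1], [0, 0, 0, 0, 0, 0, -1], [0, 0, 0, 0, 0, 0, -1]],
])

```text
time_s: 21.3
ee_pos: [467.7, 297.5, 99.1]
ee_rot: [180.0, -0.0, 106.2]
force: [0.3, -0.6, -0.6]
gripper_width: 91.1
gripper_force: 0.0
```

Request:
send_rows([
  [[0, 0, 0, 0, 0, 0, -1], [0, 0, 0, 0, 0, 0, -1], [0, 0, 0, 0, 0, 0, -1]],
])

```text
time_s: 21.6
ee_pos: [467.6, 297.4, 98.9]
ee_rot: [180.0, -0.0, 106.2]
force: [0.3, -0.4, -0.1]
gripper_width: 91.0
gripper_force: 0.0
```

Request:
send_rows([
  [[0, 0, 0, 0.004, 0.002, 0.005, -1], [0, 0, 0, 0, 0, 0, -1], [0, 0, 0, 0, 0, 0, -1], [0, 0, 0, 0, 0, 0, -1]],
])

```text
time_s: 22.0
ee_pos: [468.3, 297.8, 99.8]
ee_rot: [180.0, -0.0, 106.2]
force: [0.1, 0.7, -0.4]
gripper_width: 91.0
gripper_force: 0.0
```

Request:
send_rows([
  [[0, 0, 0, 0, 0, 0, 1], [0, 0, 0, 0, 0, 0, 1], [0, 0, 0, 0, 0, 0, 1], [0, 0, 0, 0, 0, 0, 1], [0, 0, 0, 0, 0, 0, 1], [0, 0, 0, 0, 0, 0, 1], [0, 0, 0, 0, 0, 0, 1], [0, 0, 0, 0, 0, 0, 1], [0, 0, 0, 0, 0, 0, 1], [0, 0, 0, 0, 0, 0, 1]],
], grip_force=5)

```text
time_s: 23.0
ee_pos: [468.2, 297.7, 99.8]
ee_rot: [-180.0, 0.0, 106.2]
force: [-0.7, 0.2, 0.5]
gripper_width: 31.9
gripper_force: 5.0
```

Request:
send_rows([
  [[0, 0, 0, 0, 0, 0, 1], [0, 0, 0, 0, 0, 0, 1], [0, 0, 0, 0, 0, 0, 1]],
])

```text
time_s: 23.3
ee_pos: [468.3, 297.8, 99.8]
ee_rot: [-180.0, 0.0, 106.2]
force: [0.1, -0.7, -0.5]
gripper_width: 31.7
gripper_force: 5.0
```

Request:
send_rows([
  [[0, 0, 0, 0, 0, 0, 1], [0, 0, 0, 0, 0, 0, 1], [0, 0, 0, 0, 0, 0, 1]],
], grip_force=20)

```text
time_s: 23.6
ee_pos: [468.3, 297.7, 99.8]
ee_rot: [-180.0, 0.0, 106.2]
force: [-0.4, 0.1, 1.0]
gripper_width: 31.8
gripper_force: 20.0
```

Request:
send_rows([
  [[0, 0, 0, 0, 0, 0.01, 1], [0, 0, 0, 0, 0, 0.02, 1], [0, 0, 0, 0, 0, 0.02, 1], [0, 0, 0, 0, 0, 0, 1], [0, 0, 0, 0, 0, 0, 1], [0, 0, 0, 0, 0, 0, 1]],
])

```text
time_s: 24.2
ee_pos: [468.3, 297.8, 109.8]
ee_rot: [180.0, 0.0, 106.2]
force: [0.2, -0.1, -3.2]
gripper_width: 31.7
gripper_force: 20.0
```

```bash
python3 -c "
from h import *
s=env.state();print(s['ee_pos'],s['ee_rot'],s['force'],s['torque'],s['gripper_width'])"
```

```text
[468.31662123 297.76687653 109.7540589 ] [1.79997418e+02 1.96605925e-03 1.06232324e+02] [ 0.16605108 -0.05290505 -3.22782395] [-0.1069251  -0.03679672 -0.00890287] 31.727239855191915
```

Request:
send_rows([
  [[0, 0, 0, 0, 0, 0.02, 1], [0, 0, 0, 0, 0, 0.025, 1], [0, 0, 0, 0, 0, 0.025, 1], [0, 0, 0, 0, 0, 0.025, 1], [0, 0, 0, 0, 0, 0.025, 1], [0, 0, 0, 0, 0, 0.025, 1], [0, 0, 0, 0, 0, 0.025, 1], [0, 0, 0, 0, 0, 0.02, 1], [0, 0, 0, 0, 0, 0.015, 1], [0, 0, 0, 0, 0, 0, 1], [0, 0, 0, 0, 0, 0, 1], [0, 0, 0, 0, 0, 0, 1]],
])

```text
time_s: 25.4
ee_pos: [468.2, 297.7, 150.6]
ee_rot: [-180.0, 0.0, 106.2]
force: [-1.0, 0.2, -3.8]
gripper_width: 31.6
gripper_force: 20.0
```

Request:
send_rows([
  [[0, 0, 0, 0, 0, 0, 1], [0, 0, 0, 0, 0, 0, 1]],
])

```text
time_s: 25.6
ee_pos: [468.2, 297.7, 150.6]
ee_rot: [-180.0, 0.0, 106.2]
force: [0.1, 0.7, -3.7]
gripper_width: 31.6
gripper_force: 20.0
```

Request:
send_rows([
  [[0, 0, 0, 0, 0, 0.01, 1], [0, 0, 0, 0, 0, 0.007, 1], [0, 0, 0, 0, 0, 0, 1], [0, 0, 0, 0, 0, 0, 1], [0, 0, 0, 0, 0, 0, 1], [0, 0, 0, 0, 0, 0, 1]],
])

```text
time_s: 26.2
ee_pos: [468.3, 297.8, 154.2]
ee_rot: [-180.0, 0.0, 106.2]
force: [-0.3, 0.2, -2.4]
gripper_width: 31.4
gripper_force: 20.0
```

Run:
```python
from h import *
a=np.radians(106.2); b=np.array([468.35,297.8])
W,im,s=wcloud("wend.png"); print(s["time_s"],s["ee_pos"],s["force"])
D=W[...,:2]-b; ly=D@[np.cos(a),np.sin(a)]; lx=D@[np.sin(a),-np.cos(a)]
m=(abs(lx)<6)&(ly>72)&(ly<92)&(W[...,2]>105)&(W[...,2]<175); print("ptr top",m.sum(),np.median(W[...,2][m]) if m.any() else 0)
m=(abs(lx)<12)&(ly>103)&(ly<113)&(W[...,2]>163)&(W[...,2]<175); print("post",m.sum(),np.median(W[...,2][m]) if m.any() else 0)
m=(np.hypot(lx,ly)<15)&(W[...,2]>150)&(W[...,2]<200); print("knob top",m.sum(),np.percentile(W[...,2][m],[10,50,90]) if m.any() else 0)
im2,d=optics.grab_frame("scene"); np.savez("scene1.npz",im=im2,d=d)
W=cloud("scene",d)
print("stack",rect(W,(590,37),58,80))
save("scend.png",cv2.resize(im2[110:300,230:440],(663,600),interpolation=cv2.INTER_CUBIC))
```

```text
26.2 [468.2851666  297.76199494 154.20694757] [-0.27727132  0.1840485  -2.36067383]
ptr top 794 157.46072942879712
post 758 165.9783293896185
knob top 1197 [189.04216663 190.28483388 191.05347982]
stack [592.3  38.3  86.5  59.8 -13.6  65.  582. ]
```

View pics/scend.png

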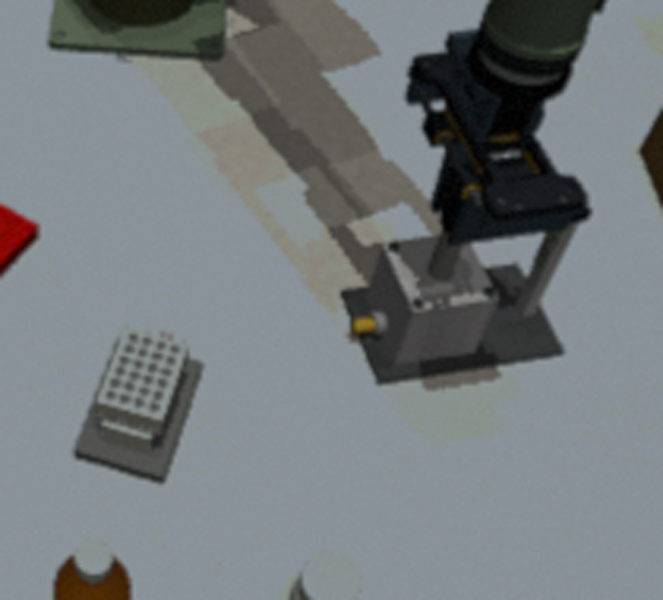

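View pics/wend.png

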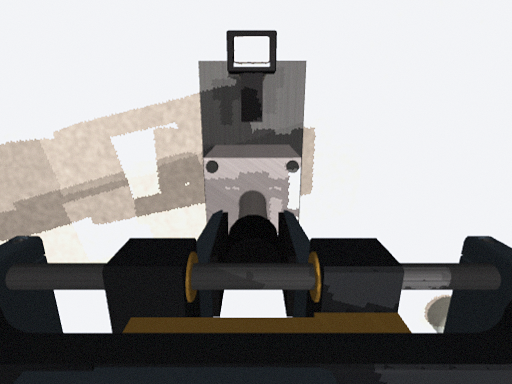

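The scene view shows the stack square on the manifold at (140,385), and the rod drawn up straight and held at (445,240). In the wrist view the knob is held at (252,240) and the pointer is in place at (252,100). The readings put the knob about 0.3 mm high, so I'll trim that and hold still.

Request:
send_rows([
  [[0, 0, 0, 0, 0, -0.0015, 1], [0, 0, 0, 0, 0, 0, 1], [0, 0, 0, 0, 0, 0, 1], [0, 0, 0, 0, 0, 0, 1], [0, 0, 0, 0, 0, 0, 1], [0, 0, 0, 0, 0, 0, 1], [0, 0, 0, 0, 0, 0, 1], [0, 0, 0, 0, 0, 0, 1]],
])

```text
time_s: 27.1
ee_pos: [468.4, 297.8, 154.0]
ee_rot: [180.0, -0.0, 106.2]
force: [0.9, 0.6, -3.3]
gripper_width: 31.4
gripper_force: 20.0
```

```bash
python3 -c "
from h import *
s=env.state();print(s['ee_pos'],s['force'],s['gripper_width'],abs(s['qvel']).max())
if abs(s['ee_pos'][2]-153.9)<0.6: print(env.job_done())"
```

```text
[468.36000174 297.80524962 153.95426339] [ 0.8708494   0.58433738 -3.34567857] 31.411964553729486 0.17805815902655758
the job is handed in; nothing more can be done
None
```

I handed the job in at 27 s: by my measurements the sheet and filter plate lie centred on the manifold to within about 0.3 mm, and the gripper is holding the knob still with its lower edge within about 0.3 mm of the pointer; no verdict came back.

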